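# Pump up the binder sprayer

### The arm

A 7-joint arm with a two-finger parallel gripper is mounted at the origin on the work surface. World frame = base frame: x ahead of the robot, y to its left, z up, the work surface at z = 0. Lengths are in mm, angles in rad, forces in N, time in s.
With the tool pointing down it reaches from about 400 to 875 mm from the base axis. Payload 4.4 kg.
Tool frame: the origin (TCP) lies on the mounting face of the last link; the fingertips stand 173 mm ahead of it and the grasp point (between the pads) lies 155 mm ahead of it; z points along the fingers, y is the line along which they close (so a half turn about z gives the same grasp; the last joint's range is limited). The gripper opens to 85 mm and grips with 20 to 120 N. Pads are 22 mm wide; open, the fingers measure 114 mm over their backs; the gripper's body (76 mm by 85 mm) begins 54 mm behind the grasp point. The pads swing forward as they close: fully open they stand 13 mm farther back than shut.
Start: joints at [1.274, 0.628, 0.038, 1.517, -0.027, 0.996, -0.02], TCP at [148.712, -632.772, 404.713] pointing down, gripper open.
Joint ranges: [-3.06, 3.06], [-0.37, 2.12], [-1.25, 1.32], [0.18, 2.47], [-1.1, 4.24], [0.23, 1.98], [-2.94, 2.94]. Speed limits (rad/s): [2.57, 2.57, 3.14, 3.14, 3.14, 3.14, 3.14].

### API

Orientations are given as [roll, pitch, yaw] about the fixed x, y, z axes, in that order (R = Rz(yaw) Ry(pitch) Rx(roll)).
In Python, from cell import * gives the robot as it stands. The module is installed in compiled form; this text tells all that it offers.
- The arm moves only by the tool jog_arm, never from a script. Its argument "steps" is a list of rows, each a list of 7 numbers: the opening, from -1 (shut) to 1 (fully open), so that 0 is half open, then the shift along the tool's x, y, z as a fraction of full scale, then the turn, a rotation vector about the tool's x, y, z as a fraction of full scale. A call has 1 to 10 rows; each row shifts and turns the commanded pose from where the row before left it, along the tool's axes as they then stand; what a row does not reach is not made up. Full scale, the value 1, is 500 mm for a shift and 2 rad for a turn. A row lasts 1/8 s, in which the tool goes at most 62.5 mm and 10.7 degrees, less where a joint would pass 70% of its speed; a pose out of reach is approached as far as the arm can. A call with a number of a shift or a turn outside -1 to 1 is refused whole. A call with a gripper value outside its range is refused whole. The fingers move at their own pace and stop on an object; the grip force is fixed at half the most. Time passes only in rows, so rows that do not move let the fingers close. It gives the time, the measured TCP pose, the force, the opening and the grip force at its end, in the units of the state.
- read_state(): the state, without advancing time (a new reading comes with each control period).
- get_image(name): name is "side" or "top"; returns a dict with "pixels" (480x640x3 uint8, red, green, blue), "depth" (480x640 float32, mm along the optical axis (not along the pixel's ray), 0 where there is no reading), "vertical_fov" (degrees; the focal length in pixels is half the picture's height over the tangent of half this angle, whatever the lens; pixels are square), "cx", "cy" (the principal point, pixels), "R" (3x3) and "t" (3): a world point X has camera coordinates R X + t. Camera axes: x right, y down, z forward; pixel columns grow to the right and rows downward; lengths in mm; the calibration is good to about 2 mm. A picture is of the moment at which its call begins.
- finish_job(): hands the job in; it is judged then, once.
The state is a dict: "clock": time; "qpos": joint angles; "qd": joint speeds; "tau": joint torques, N m; "eef_pos": TCP position; "tool_rot": TCP orientation; "force": force on the tool from outside, world axes, zero at the start; "torque": the same for the moment, N m; "width": finger opening in mm; "gripper_force": force on a finger pad.
Only numpy, scipy, OpenCV 4.12 (cv2) and the standard library are available. Lean on these libraries where they do the work, as an engineer would, in place of code of your own. Each camera call takes 0.05 s, during which the arm holds its last target. There are 200 camera calls.

### The job

The copper dish is about to get its coat of binder: pump up the pressure sprayer. Press its palm knob down with the fingertips in full strokes, letting it spring right back up after each one, until the white gauge pin on the sprayer's shoulder stands fully out, then leave the knob up and take the hand away. Only press: do not lift, tip or push the sprayer about, do not touch the gauge pin, and leave everything else where it stands.

Things in the scene. Friction and masses are not known exactly. Their poses are not given: they have to be found in the camera images.
- sprayer: Pressure sprayer standing loose and upright, 0.7 to 1.3 kg. White round tank 116 mm across, black collar and grey head above it, 235 mm high to the palm knob's top. Origin: centre of the underside, z up. Nozzle with brass tip reaches 89 mm out along +y at 166 mm height; looped handle 97 mm out along -y, its thumb lever up to 192 mm high; the gauge boss stands on the +x side of the shoulder.
- palm_knob: Black mushroom-shaped palm knob of the pump plunger, 50 mm across, 22 mm thick, top nearly flat over 38 mm, on the tank's axis, on a 16 mm steel rod. Origin: centre of its underside, 213 mm above the sprayer's origin when up; its top is 22 mm higher.
- knob_top (a point): The centre of the palm knob's top face (moves with the knob): 235 mm above the table when up, 207 mm when fully down. Press here, straight down.
- plunger (a joint): Plunger travel in m: 0 = up (a spring returns it in under 0.5 s), 0.028 = down at a hard stop. Takes 6 N to start, 12.5 N at the bottom, plus about 1 N for pumping and 2.5 N per 0.1 m/s. A full stroke (0.024 to 0.028) after a full return lifts the pin 2 to 4 mm, a shorter one less.
- gauge_pin: White gauge pin, 10 mm across, in a round black boss (22 mm across, top at 150 mm height) on the sprayer's shoulder, 46 mm from the tank's axis along the sprayer's +x. Rises straight up as pressure builds. Origin: on its axis, 0.5 mm below its tip. A black ring round it near its foot comes out of the boss when it is nearly fully out.
- pin_tip (a point): The top of the gauge pin: level with the boss (150.5 mm above the table) when there is no pressure, 168.5 mm when fully out.
- gauge (a joint): How far the gauge pin stands out, in m: 0 = flush with the boss, 0.018 = fully out. Starts between 0 and 0.0067 (left-over pressure); 4 to 8 full strokes bring it fully out. It stays where a stroke has brought it; once it is fully out, further strokes only blow off through the relief valve, without harm.
- mist_bottle: Bystander: clear hand mist bottle with a white trigger head, 60 mm in diameter, 192 mm high, loose. Origin: centre of its underside.
- enamel_jar: Bystander: glass jar with a white lid, 80 mm in diameter, 115 mm high, loose. Origin: centre of its underside.
- frit_jar_a: Bystander: small white jar, 54 mm in diameter, 48 mm high, loose. Origin: centre of its underside.
- frit_jar_b: Bystander: another such small white jar.
- sifter: Bystander: small sifter cup, 52 mm in diameter, 32 mm high, with a wire handle along its +y, loose. Origin: centre of its underside.
- brush: Bystander: brush lying on the table, loose.

How it is judged (in metres and radians):
On the way, in this order (a step that is already met when the one before it is completed fails the run):
1. the fingers press the knob well down a first time (value of joint plunger above 0.018 m and contact force between the fingers and palm_knob above 3 N), for 0.02 s.
2. it is let back up (value of joint plunger below 0.003 m), for 0.02 s.
3. they press it well down again (all of step 1), for 0.02 s.
4. after the pumping the pin stands fully out and the knob is back up (value of joint gauge above 0.0165 m and value of joint plunger below 0.003 m), for 0.2 s.
At the end, for the whole second after the job is handed in: The gauge pin stands at least 16.5 mm out (of 18), the plunger is back up (within 3 mm), and the sprayer stands upright (within 3 degrees), at rest, within 30 mm of where it stood (all of step 4 and angle between sprayer's own z axis and vertical below 0.05 rad and distance of sprayer from where it was at the start of the episode below 0.03 m and linear speed of sprayer below 0.02 m/s); the robot touches nothing.
It fails at once if the sprayer is lifted off the table, tipped by more than 9 degrees or pushed more than 40 mm from its place (height (world z) of sprayer above 0.01 m or angle between sprayer's own z axis and vertical above 0.16 rad or distance of sprayer from where it was at the start of the episode above 0.04 m).
It fails at once if the gauge pin is touched (contact force between any of the arm, the fingers and gauge_pin above 0.5 N).
It fails at once if a bystander is moved by more than 25 mm (distance of any of mist_bottle, enamel_jar, frit_jar_a, frit_jar_b, sifter, brush from where it was at the start of the episode above 0.025 m).
It also fails if it takes over 45 s, if anything falls off the work surface, if the arm or the gripper's body presses on something with over 40 N, if the wrist force passes 120 N, or if a joint passes its speed limit or range.

## Working session

There is one attempt and no reset: what is moved stays moved. The work goes in short steps, Python scripts to look and compute and a tool call to move; the robot and the scene stay as the last step left them, time stands still between calls to the robot, and variables do not carry over. Pictures are saved under pics/ and viewed, at most 10 in all, crops included, and the job is handed in when it is done.

Besides the shell and the picture viewer there is one more tool, called after "Call:" as name(argument=value, ...), one argument or row to a line, values as JSON. jog_arm: Moves the arm, as the interface text tells. Shift numbers are shares of 500 mm and turn numbers shares of 2 rad, none past 1 either way. Its arguments: {"type":"object","properties":{"steps":{"type":"array"}},"required":["steps"]}

```bash
mkdir -p pics
cat > h.py <<'E'
from cell import *
import numpy as np, cv2
def cloud(d):
    f=240/np.tan(np.radians(d["vertical_fov"])/2)
    v,u=np.mgrid[:480,:640]; z=d["depth"]
    P=np.stack([(u-d["cx"])/f*z,(v-d["cy"])/f*z,z],-1)
    return (P-d["t"])@d["R"]
def save(n,im): cv2.imwrite("pics/"+n+".png",im[...,::-1])
E
python3 - <<'E'
from h import *
for n in("side","top"):
    d=get_image(n); np.savez(n+".npz",**d); save(n+"0",d["pixels"]); print(n,d["t"],d["R"],d["vertical_fov"],d["cx"],d["cy"])
print(read_state())
E
```

```text
side [-542.70705777  135.03232772 1033.53484543] [[ 0.99410835 -0.10759155 -0.01313965]
 [-0.08991527 -0.75088045 -0.65428878]
 [ 0.06052964  0.65161539 -0.75613064]] 47.250100948104816 313.15233560878846 238.87590827893692
top [ 10.66801747 563.17584997 953.21444583] [[-0.0176253  -0.99962757 -0.02083413]
 [-0.99309556  0.01991955 -0.1156046 ]
 [ 0.11597655  0.01865272 -0.99307679]] 48.57536942893552 312.38140572244305 235.87095644165788
{'clock': 0.1, 'qpos': array([ 1.27422468,  0.62926796,  0.03842134,  1.51824604, -0.02698369,
        0.99628195, -0.01995796]), 'qd': array([-1.05031922e-03,  7.87173435e-04, -9.46512224e-04, -2.86067495e-03,
        7.36723409e-04, -5.99263368e-04, -4.42830978e-05]), 'tau': array([ 3.67329092e-03, -5.64528036e+01,  1.23122480e+00, -1.93971616e+01,
        1.14266609e-02,  5.45034738e-03, -3.66548102e-05]), 'eef_pos': array([ 148.65817991, -632.51418757,  403.87810109]), 'tool_rot': array([-3.13990672e+00,  1.69496540e-05,  2.30842020e-01]), 'force': array([0.68120387, 0.22112579, 0.70757764]), 'torque': array([-0.00369923,  0.00471672,  0.00575739]), 'gripper_force': 0.0, 'width': 85.17748203282397}
```

View pics/side0.png

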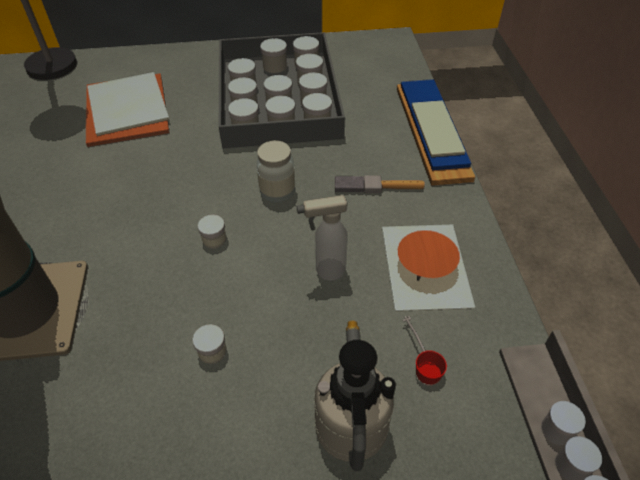

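View pics/top0.png

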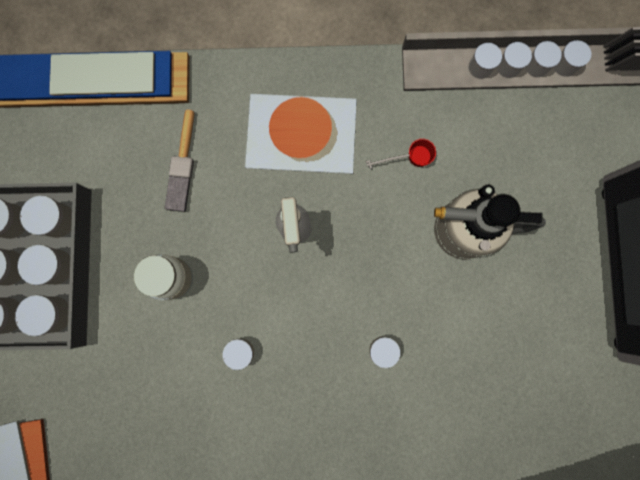

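The side view shows the black knob at (358,356) and the gauge boss at (388,387). In the top view they're at (501,210) and (487,190), with the gripper at the right edge. Next I'll measure them.

Run:
```python
from h import *
D={n:dict(np.load(n+".npz")) for n in("side","top")}
pts={}
for n,(u,v),(bu,bv) in(("side",(358,354),(388,386)),("top",(501,210),(487,190))):
    d=D[n];C=cloud(d)
    print(n,"knob px",C[v,u],"boss",C[bv,bu])
    m=(np.linalg.norm(C[...,:2]-C[v,u,:2],axis=-1)<40)&(C[...,2]>222)&(C[...,2]<245)&(d["depth"]>0)
    q=C[m];print(len(q),q.min(0),q.max(0),(q.min(0)+q.max(0))/2,np.median(q,0))
    vs,us=np.nonzero(m);print(us.min(),us.max(),vs.min(),vs.max())
    print("top faces",[ (c.round(),d["pixels"][y,x]) for y,x,c in [(bv+dy,bu+dx,C[bv+dy,bu+dx]) for dy in(-4,0,4) for dx in(-4,0,4)]])
for n,x0,y0 in(("side",310,310),("top",425,160)):
    d=D[n];c=d["pixels"][y0:y0+130,x0:x0+130]; c=np.clip(c.astype(float)*1.8,0,255).astype(np.uint8)
    save("z"+n,cv2.resize(c,(400,400),interpolation=2))
a=cv2.imread("pics/zside.png");b=cv2.imread("pics/ztop.png");cv2.imwrite("pics/z.png",np.hstack([a,b]))
```

```text
side knob px [ 575.18557782 -290.57365097  236.19679938] boss [ 620.24382319 -298.37211034  151.1247129 ]
1076 [ 551.09826147 -314.27687855  222.70815234] [ 599.98506556 -264.90628969  239.17446912] [ 575.54166351 -289.59158412  230.94131073] [ 574.82278887 -293.26326955  234.27823552]
339 377 339 374
top faces [(array([ 616., -291.,  150.]), array([51, 49, 42], dtype=uint8)), (array([ 621., -292.,  151.]), array([154, 151, 130], dtype=uint8)), (array([ 627., -293.,  152.]), array([32, 31, 26], dtype=uint8)), (array([ 615., -297.,  150.]), array([20, 20, 18], dtype=uint8)), (array([ 620., -298.,  151.]), array([107, 106,  91], dtype=uint8)), (array([ 626., -299.,  150.]), array([22, 22, 18], dtype=uint8)), (array([ 614., -301.,  146.]), array([18, 16, 13], dtype=uint8)), (array([ 619., -304.,  151.]), array([19, 19, 16], dtype=uint8)), (array([ 625., -304.,  149.]), array([16, 15, 12], dtype=uint8))]
top knob px [ 572.31053925 -281.318519    235.2147001 ] boss [ 619.95912404 -290.17248931  147.39934464]
875 [ 550.0333642  -312.58556703  222.28581617] [ 598.85942654 -262.45871042  237.86315197] [ 574.44639537 -287.52213872  230.07448407] [ 573.70596981 -285.43233889  232.29288782]
487 520 193 226
top faces [(array([ 627., -284.,  148.]), array([52, 53, 48], dtype=uint8)), (array([ 627., -290.,  148.]), array([33, 34, 31], dtype=uint8)), (array([ 626., -297.,  147.]), array([28, 28, 26], dtype=uint8)), (array([ 620., -283.,  149.]), array([16, 16, 18], dtype=uint8)), (array([ 620., -290.,  147.]), array([185, 193, 173], dtype=uint8)), (array([ 620., -297.,  147.]), array([128, 134, 118], dtype=uint8)), (array([ 614., -284.,  146.]), array([14, 14, 15], dtype=uint8)), (array([ 613., -290.,  148.]), array([28, 27, 26], dtype=uint8)), (array([ 613., -296.,  148.]), array([21, 20, 20], dtype=uint8))]
```

View pics/z.png

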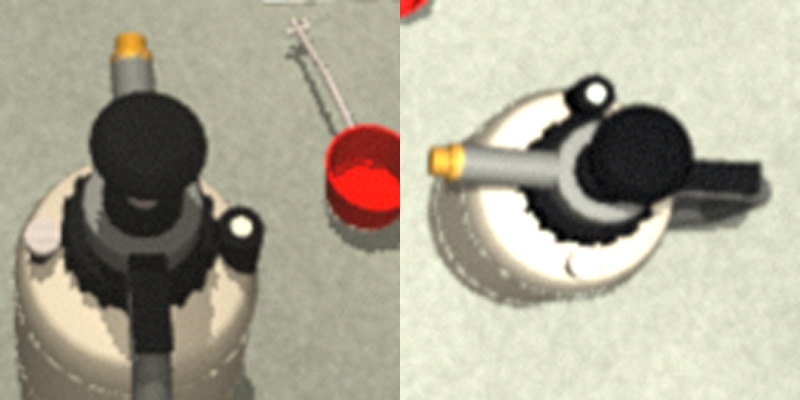

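Both views agree: the knob is at about (575, −289, 235) and the boss at (620, −293), with the pin almost flush. I'll raise the arm, shut the fingers and move over the knob.

Call:
jog_arm(
  steps=[
    [-1,0,0,-0.05,0,0,0],
    [-1,0,0,-0.05,0,0,0],
    [-1,0.09,-0.043,0,0,0,0],
    [-1,0.09,-0.043,0,0,0,0],
    [-1,0.09,-0.043,0,0,0,0],
    [-1,0.09,-0.043,0,0,0,0],
    [-1,0.09,-0.043,0,0,0,0],
    [-1,0.09,-0.043,0,0,0,0],
    [-1,0.09,-0.043,0,0,0,0],
    [-1,0.09,-0.043,0,0,0,0],
  ],
)

```text
clock: 1.35
eef_pos: [460.9, -381.8, 454.4]
tool_rot: [-3.141, 0.0, 0.231]
force: [0.2, -0.9, -0.2]
width: -0.1
gripper_force: 0.0
```

Call:
jog_arm(
  steps=[
    [-1,0.09,-0.043,0,0,0,0],
    [-1,0.09,-0.043,0,0,0,0],
    [-1,0.086,-0.043,0,0,0,0],
    [-1,0,0,0,0,0,0],
    [-1,0,0,0,0,0,0],
  ],
)

```text
clock: 1.98
eef_pos: [574.1, -290.1, 454.1]
tool_rot: [-3.142, 0.002, 0.231]
force: [-1.1, -1.2, -0.7]
width: -0.1
gripper_force: 0.0
```

Run:
```python
from h import *
s=read_state(); print({k:s[k] for k in("clock","eef_pos","tool_rot","force","width")})
y=s["tool_rot"][2]; d=np.array([575,-289])-s["eef_pos"][:2]
print("tool shift frac",(d@[np.cos(y),np.sin(y)])/500,(d@[np.sin(y),-np.cos(y)])/500)
save("s1",get_image("side")["pixels"])
```

```text
{'clock': 1.975, 'eef_pos': array([ 574.11880301, -290.09289121,  454.14670282]), 'tool_rot': array([-3.14157630e+00,  1.72453097e-03,  2.30749228e-01]), 'force': array([-1.09475421, -1.18136113, -0.66352871]), 'width': -0.11260262905516025}
tool shift frac 0.0022155859194394906 -0.0017247771716466982
```

View pics/s1.png

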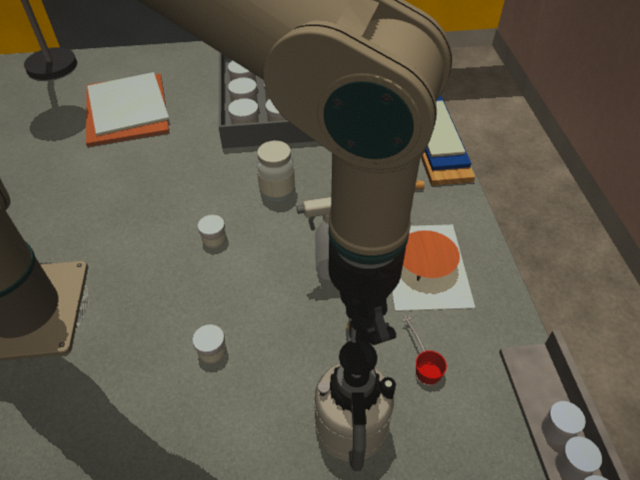

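The closed fingertips hang above the knob. I'll go down for the first stroke, aiming for TCP z of about 383.

Call:
jog_arm(
  steps=[
    [-1,0.002,-0.002,0.04,0,0,0],
    [-1,0,0,0.04,0,0,0],
    [-1,0,0,0,0,0,0],
    [-1,0,0,0.02,0,0,0],
    [-1,0,0,0.02,0,0,0],
    [-1,0,0,0.02,0,0,0],
    [-1,0,0,0,0,0,0],
    [-1,0,0,0,0,0,0],
  ],
)

```text
clock: 3.02
eef_pos: [575.2, -289.8, 387.3]
tool_rot: [3.138, -0.002, 0.23]
force: [-2.0, 0.6, 9.0]
width: -0.1
gripper_force: 4.9
```

Call:
jog_arm(
  steps=[
    [-1,0,0,0.012,0,0,0],
    [-1,0,0,0,0,0,0],
    [-1,0,0,0,0,0,0],
  ],
)

```text
clock: 3.4
eef_pos: [575.2, -289.7, 381.6]
tool_rot: [3.138, -0.002, 0.23]
force: [-3.6, -0.0, 12.1]
width: -0.2
gripper_force: 5.8
```

About 26 mm of travel and no stop yet. I'll release, let it return fully, and repeat with slightly deeper strokes.

Call:
jog_arm(
  steps=[
    [-1,0,0,-0.036,0,0,0],
    [-1,0,0,-0.036,0,0,0],
    [-1,0,0,0,0,0,0],
    [-1,0,0,0,0,0,0],
    [-1,0,0,0,0,0,0],
    [-1,0,0,0.025,0,0,0],
    [-1,0,0,0.025,0,0,0],
    [-1,0,0,0.025,0,0,0],
    [-1,0,0,0,0,0,0],
    [-1,0,0,0,0,0,0],
  ],
)

```text
clock: 4.65
eef_pos: [575.6, -288.7, 380.3]
tool_rot: [3.139, -0.003, 0.231]
force: [-3.9, 2.2, 21.1]
width: -0.1
gripper_force: 10.2
```

Call:
jog_arm(
  steps=[
    [-1,0,0,-0.038,0,0,0],
    [-1,0,0,-0.038,0,0,0],
    [-1,0,0,0,0,0,0],
    [-1,0,0,0,0,0,0],
    [-1,0,0,0,0,0,0],
  ],
)

```text
clock: 5.28
eef_pos: [575.0, -288.4, 413.7]
tool_rot: [-3.14, 0.002, 0.231]
force: [-0.2, -0.1, 0.9]
width: 0.3
gripper_force: 0.0
```

Run:
```python
from h import *
s=read_state(); print({k:s[k] for k in("clock","eef_pos","tool_rot","force")})
o=[]
for n,x0,y0 in(("side",310,330),("top",425,160)):
    d=get_image(n); c=d["pixels"][y0:y0+110,x0:x0+110]; c=np.clip(c.astype(float)*1.8,0,255).astype(np.uint8)
    o.append(cv2.resize(c,(400,400),interpolation=2))
    C=cloud(d); m=(np.linalg.norm(C[...,:2]-[620,-293],axis=-1)<9)&(C[...,2]>140)&(C[...,2]<180); print(n,np.sort(C[m][:,2])[-8:].round(1))
save("z2",np.hstack(o))
```

```text
{'clock': 5.275, 'eef_pos': array([ 574.97957132, -288.42866694,  413.72411514]), 'tool_rot': array([-3.14005310e+00,  1.92488467e-03,  2.30772453e-01]), 'force': array([-0.18656402, -0.0900431 ,  0.90160101])}
side [157.8 157.9 157.9 158.  158.7 159.3 159.4 160.2]
top [155.5 155.5 155.8 156.9 157.4 157.8 157.9 158.3]
```

View pics/z2.png

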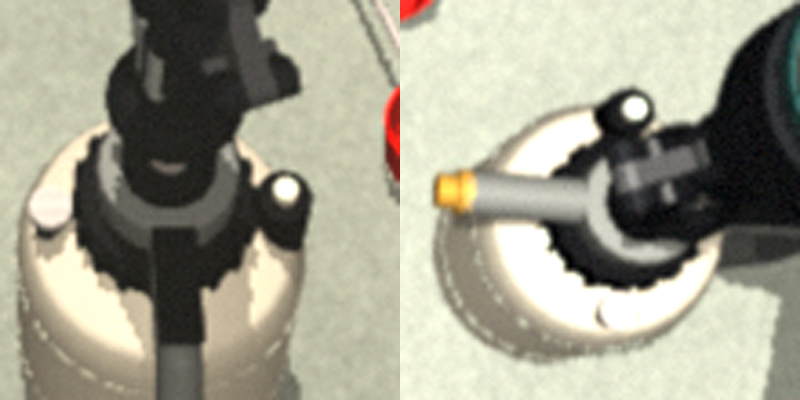

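The pin is up about 7 mm, the sprayer hasn't moved, and the stroke reached the hard stop. More full strokes.

Call:
jog_arm(
  steps=[
    [-1,0,0,0.026,0,0,0],
    [-1,0,0,0.025,0,0,0],
    [-1,0,0,0.025,0,0,0],
    [-1,0,0,0,0,0,0],
    [-1,0,0,0,0,0,0],
    [-1,0,0,-0.038,0,0,0],
    [-1,0,0,-0.038,0,0,0],
    [-1,0,0,0,0,0,0],
    [-1,0,0,0,0,0,0],
    [-1,0,0,0,0,0,0],
  ],
)

```text
clock: 6.62
eef_pos: [575.0, -288.4, 413.8]
tool_rot: [-3.14, 0.002, 0.231]
force: [-0.8, -0.2, -0.2]
width: 0.5
gripper_force: 0.0
```

Call:
jog_arm(
  steps=[
    [-1,0,0,0.026,0,0,0],
    [-1,0,0,0.025,0,0,0],
    [-1,0,0,0.025,0,0,0],
    [-1,0,0,0,0,0,0],
    [-1,0,0,0,0,0,0],
    [-1,0,0,-0.038,0,0,0],
    [-1,0,0,-0.038,0,0,0],
    [-1,0,0,0,0,0,0],
    [-1,0,0,0,0,0,0],
    [-1,0,0,0,0,0,0],
  ],
)

```text
clock: 7.88
eef_pos: [575.0, -288.4, 413.7]
tool_rot: [-3.14, 0.002, 0.231]
force: [-0.6, -0.5, -0.1]
width: 0.2
gripper_force: 0.0
```

Call:
jog_arm(
  steps=[
    [-1,0,0,0.026,0,0,0],
    [-1,0,0,0.025,0,0,0],
    [-1,0,0,0.025,0,0,0],
    [-1,0,0,0,0,0,0],
    [-1,0,0,0,0,0,0],
    [-1,0,0,-0.038,0,0,0],
    [-1,0,0,-0.038,0,0,0],
    [-1,0,0,0,0,0,0],
    [-1,0,0,0,0,0,0],
    [-1,0,0,0,0,0,0],
  ],
)

```text
clock: 9.12
eef_pos: [575.0, -288.4, 413.7]
tool_rot: [-3.14, 0.002, 0.231]
force: [0.0, -0.2, -0.4]
width: -0.2
gripper_force: 0.0
```

Run:
```python
from h import *
s=read_state(); print({k:s[k] for k in("clock","eef_pos","tool_rot","force")})
o=[]
for n,x0,y0 in(("side",310,330),("top",425,160)):
    d=get_image(n); c=d["pixels"][y0:y0+110,x0:x0+110]; c=np.clip(c.astype(float)*1.8,0,255).astype(np.uint8)
    o.append(cv2.resize(c,(400,400),interpolation=2))
    C=cloud(d); m=(np.linalg.norm(C[...,:2]-[620,-293],axis=-1)<9)&(C[...,2]>140)&(C[...,2]<180); print(n,np.sort(C[m][:,2])[-8:].round(1))
save("z3",np.hstack(o))
```

```text
{'clock': 9.125, 'eef_pos': array([ 574.984966  , -288.40475423,  413.70976358]), 'tool_rot': array([-3.14004477e+00,  1.93624921e-03,  2.30809238e-01]), 'force': array([ 0.01840042, -0.24303176, -0.3564197 ])}
side [166.4 166.6 166.8 166.9 167.1 167.2 167.2 168.3]
top [163.9 163.9 164.1 164.3 164.3 164.8 165.7 167.2]
```

View pics/z3.png

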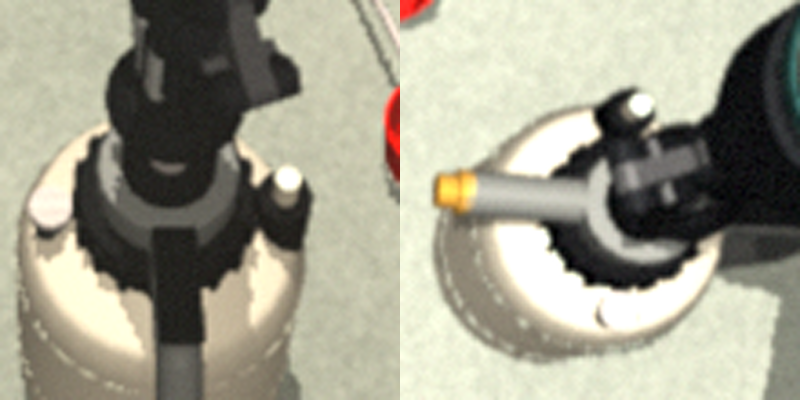

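The pin is near 15 mm and still rising. Extra strokes do no harm, so I'll do three more and then lift away.

Call:
jog_arm(
  steps=[
    [-1,0,0,0.026,0,0,0],
    [-1,0,0,0.025,0,0,0],
    [-1,0,0,0.025,0,0,0],
    [-1,0,0,0,0,0,0],
    [-1,0,0,0,0,0,0],
    [-1,0,0,-0.038,0,0,0],
    [-1,0,0,-0.038,0,0,0],
    [-1,0,0,0,0,0,0],
    [-1,0,0,0,0,0,0],
    [-1,0,0,0,0,0,0],
  ],
)

```text
clock: 10.48
eef_pos: [575.0, -288.4, 413.8]
tool_rot: [-3.14, 0.002, 0.231]
force: [-0.4, 0.2, -0.2]
width: 0.2
gripper_force: 0.0
```

Call:
jog_arm(
  steps=[
    [-1,0,0,0.026,0,0,0],
    [-1,0,0,0.025,0,0,0],
    [-1,0,0,0.025,0,0,0],
    [-1,0,0,0,0,0,0],
    [-1,0,0,0,0,0,0],
    [-1,0,0,-0.038,0,0,0],
    [-1,0,0,-0.038,0,0,0],
    [-1,0,0,0,0,0,0],
    [-1,0,0,0,0,0,0],
    [-1,0,0,0,0,0,0],
  ],
)

```text
clock: 11.72
eef_pos: [575.0, -288.4, 413.7]
tool_rot: [-3.14, 0.002, 0.231]
force: [0.5, -0.3, -0.4]
width: -0.1
gripper_force: 0.0
```

Call:
jog_arm(
  steps=[
    [-1,0,0,0.026,0,0,0],
    [-1,0,0,0.025,0,0,0],
    [-1,0,0,0.025,0,0,0],
    [-1,0,0,0,0,0,0],
    [-1,0,0,0,0,0,0],
    [-1,0,0,-0.038,0,0,0],
    [-1,0,0,-0.038,0,0,0],
    [-1,0,0,0,0,0,0],
    [-1,0,0,0,0,0,0],
    [-1,0,0,0,0,0,0],
  ],
)

```text
clock: 12.98
eef_pos: [575.0, -288.4, 413.7]
tool_rot: [-3.14, 0.002, 0.231]
force: [-1.2, 0.7, -0.0]
width: -0.4
gripper_force: 0.0
```

Call:
jog_arm(
  steps=[
    [-1,0,0,-0.05,0,0,0],
    [-1,0,0,-0.05,0,0,0],
    [-1,0,0,-0.05,0,0,0],
    [-1,0,0,0,0,0,0],
    [-1,0,0,0,0,0,0],
  ],
)

```text
clock: 13.6
eef_pos: [575.0, -288.4, 488.8]
tool_rot: [-3.14, 0.002, 0.231]
force: [0.2, 0.5, -0.7]
width: -0.3
gripper_force: 0.0
```

Run:
```python
from h import *
s=read_state(); print({k:s[k] for k in("clock","eef_pos","force")})
o=[]
for n,x0,y0 in(("side",310,330),("top",425,160)):
    d=get_image(n); c=d["pixels"][y0:y0+110,x0:x0+110]; c=np.clip(c.astype(float)*1.8,0,255).astype(np.uint8)
    o.append(cv2.resize(c,(400,400),interpolation=2))
    C=cloud(d); m=(np.linalg.norm(C[...,:2]-[620,-293],axis=-1)<9)&(C[...,2]>140)&(C[...,2]<180); print(n,np.sort(C[m][:,2])[-8:].round(1))
    m=(np.linalg.norm(C[...,:2]-[575,-289],axis=-1)<40)&(C[...,2]>222)&(C[...,2]<245); print("knob",np.median(C[m],0),m.sum())
save("z4",np.hstack(o))
```

```text
{'clock': 13.6, 'eef_pos': array([ 575.01111129, -288.4250262 ,  488.78536734]), 'force': array([ 0.18372641,  0.5036634 , -0.69846447])}
side [170.  170.  170.  170.3 170.3 170.4 171.  171.5]
knob [ 574.79154682 -293.14693739  234.32798245] 1078
top [167.8 167.8 168.1 168.2 168.8 169.  169.5 170.2]
knob [ 569.18650869 -280.70735905  232.23676137] 669
```

View pics/z4.png

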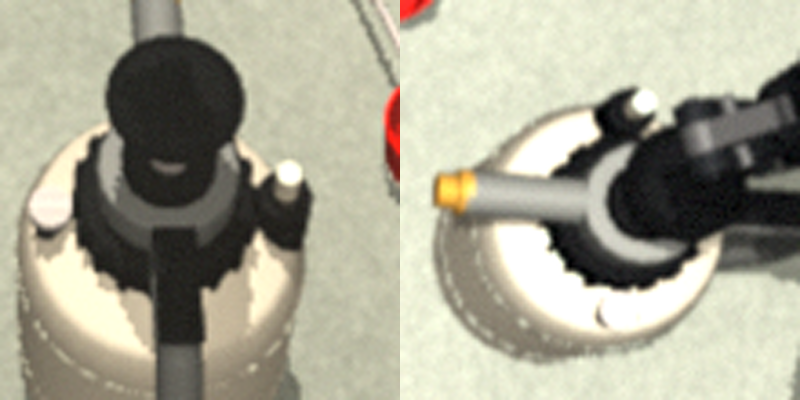

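The pin tip is at about 168–170 mm, with a dark ring showing at its foot. The knob is up, the sprayer is where it stood, and the hand is clear.

```bash
python3 -c "
from cell import *
print(finish_job())"
```

```text
the job is handed in; nothing more can be done
None
```

The sprayer is pumped up: after eight strokes the gauge pin measures fully out, the knob is back up, the sprayer is still in place and the hand is clear; the job is handed in, but no verdict came back.

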